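# Balance the counterweight lever on the saddle

### The arm

A 6-joint arm with a two-finger parallel gripper is mounted at the origin on a cart in front of the work surface, level with it; the furniture and walls round the work are solid. World frame = base frame: x ahead of the robot, y to its left, z up, the work surface at z = 0. Lengths are in mm, angles in rad, forces in N, time in s.
With the tool pointing down it reaches from about 300 to 875 mm from the base axis. Payload 6.4 kg.
Tool frame: the origin (TCP) lies between the finger pads; the fingertips stand manip.tip_extent ahead of it and the grasp point (between the pads) lies 3 mm ahead of it (manip.tip_extent is the distance from the TCP to the fingertips, in mm); z points along the fingers, y is the line along which they close (so a half turn about z gives the same grasp; the last joint's range is limited). The gripper opens to 88 mm and grips with 3 to 60 N. Pads are 18 mm wide; open, the fingers measure 123 mm over their backs; the gripper's body (75 mm by 187 mm) begins 45 mm behind the grasp point.
Start: joints at [-1.516, 0.181, 1.607, -0, 1.354, -0.206], TCP at [148.281, -555.566, 232.214] pointing down, gripper open.
Joint ranges: [-2.99, 2.99], [-0.89, 2.07], [0.3, 2.58], [-1.14, 4.28], [0, 2.63], [-3.12, 3.12]. Speed limits (rad/s): [2.57, 2.57, 3.01, 3.14, 3.14, 3.14].

### API

Orientations are given as a unit quaternion [w, x, y, z].
In Python, from cell import manip gives the robot as it stands. The module is installed in compiled form; this text tells all that it offers.
- The arm moves only by the tool servo_tool, never from a script. Its argument "commands" is a list of rows, each a list of 2 entries, a list of its own where there are three numbers: the shift along the tool's x, y, z in cm, then the turn, a rotation vector about the tool's x, y, z in rad. In form: [[[x, y, z], [rx, ry, rz]], ...]. A call has 1 to 8 rows; each row is the pose to reach, as a shift and turn from the pose commanded when the call began, along the tool's axes at that moment; what a row does not reach only later rows make up. A row lasts 1/8 s, in which the tool goes at most 62.5 mm and 10.7 degrees, less where a joint would pass 70% of its speed; a pose out of reach is approached as far as the arm can. A call with a gripper value outside its range is refused whole. "hand" is the closure, from 0 (fully open) to 1 (shut), set as the call begins (left out, the last holds). The fingers move at their own pace and stop on an object; "squeeze" is the grip in N (left out, the last holds). Time passes only in rows, so rows that repeat a pose let the fingers close. It gives the time, the measured TCP pose, the force, the opening and the grip force at its end, in the units of the state.
- manip.get_obs(): the state, without advancing time (a new reading comes with each control period).
- manip.capture(name): name is "side" or "top" or "wrist"; returns the picture (480x640x3 uint8, red, green, blue); there is no depth.
- manip.camera_model(name): a dict with "camera_matrix" (3x3 intrinsics, pixels), "extrinsics" (4x4, takes a point from world to camera coordinates). Camera axes: x right, y down, z forward; pixel columns grow to the right and rows downward; lengths in mm; the calibration is good to about 2 mm. A picture is of the moment at which its call begins: read the wrist's pose just before it. camera_model takes no time and is no camera call; for the wrist camera it gives the pose at the moment of the call.
- manip.sign_off(): hands the job in; it is judged then, once.
The state is a dict: "t": time; "joints": joint angles; "qvel": joint speeds; "effort": joint torques, N m; "position": TCP position; "tcp_rot": TCP orientation; "wrist_force": force on the tool from outside, world axes, zero at the start; "torque": the same for the moment, N m; "width": finger opening in mm; "gripper_force": force on a finger pad.
Only numpy, scipy, OpenCV 4.12 (cv2) and the standard library are available. Lean on these libraries where they do the work, as an engineer would, in place of code of your own. Each camera call takes 0.05 s, during which the arm holds its last target. There are 200 camera calls.

### The job

The blue counterweight lever has a lead slug hidden somewhere inside. Find by small trial lifts where it balances, then carry it to the one-post saddle and set it down gently across the seat at that point, so that it stays level on the saddle by itself. Never let the lever tip steeply, and leave the other things where they are.

Things in the scene. Friction and masses are not known exactly. Their poses are not given: they have to be found in the camera images.
- cw_lever: counterweight lever: blue closed rectangular tube 360 mm long (x), 25 wide (y), 40 high (z); red cap at +x, black cap at -x, thin white line at mid length. Lies on the bench. Origin: centre of the underside, under the white line. Weighs 0.7 to 1.0 kg; a lead slug is fixed somewhere inside, so its centre of mass is up to 85 mm to either side of the white line, on the long centre line
- red_end (a point): centre of the lever's red end face, 180 mm from the white line, 20 mm above the underside
- black_end (a point): centre of the lever's black end face, 180 mm from the white line, 20 mm above the underside
- saddle: one-post saddle fixed to the bench: dark base plate 70 (x) by 80 (y) by 10 mm, 22 mm post, U-shaped seat. Seat floor: 16 mm long along x, 29 mm wide (y) between lips 5 mm thick and 6 mm high. The lever lies in it lengthwise along x, either way round, and stays level only if its centre of mass is over the 16 mm floor. Origin: centre of the plate's underside
- seat (a point): centre of the saddle's seat floor, 75 mm above the bench; axes as the saddle's
- dip_tin: bystander: blue and white round tin, 60 mm across, 42 mm high, right of the saddle; origin at the centre of its underside
- brass_bush: bystander: brass-coloured bush, 30 mm across, 50 mm high; origin at the centre of its underside
- steel_bush: bystander: bright steel bush, 34 mm across, 42 mm high, beyond the lever; origin at the centre of its underside
- ball_joint: bystander: steel rod end with an eye, 50x119x22 mm, lying at the right front; origin at the centre of its underside

How it is judged (in metres and radians):
On the way:
1. the lever is lifted level, both ends clear of the bench and clear of the saddle (height (world z) of each of red_end, black_end above 0.035 m and angle between cw_lever's own z axis and vertical below 0.1 rad and contact force between cw_lever and saddle below 0.2 N), for 0.3 s.
At the end, for the whole second after the job is handed in: the lever lies in the saddle's seat by itself, level within 0.06 rad, its underside at the white line within 8 mm of seat height, along the saddle within 0.35 rad, and at rest (contact force between cw_lever and saddle above 3 N and angle between cw_lever's own z axis and vertical below 0.06 rad and z of cw_lever in the frame of seat between -0.008 and 0.008 m and x of cw_lever in the frame of seat between -0.1 and 0.1 m and angle between the x axis of cw_lever and the x axis of seat, either way round below 0.35 rad and linear speed of cw_lever below 0.02 m/s and angular speed of cw_lever below 0.05 rad/s); the robot touches nothing.
It fails at once if the lever tips more than 0.2 rad (angle between cw_lever's own z axis and vertical above 0.2 rad).
It fails at once if the lever is pressed or dropped on the saddle with more than 40 N (contact force between cw_lever and saddle above 40 N).
It fails at once if a bystander is shifted by more than 15 mm (distance of any of dip_tin, brass_bush, steel_bush, ball_joint from where it was at the start of the episode above 0.015 m).
It also fails if it takes over 64 s, if anything falls off the work surface, if the arm or the gripper's body presses on something with over 40 N, if the wrist force passes 120 N, or if a joint passes its speed limit or range.

## Working session

There is one attempt and no reset: what is moved stays moved. The work goes in short steps, Python scripts to look and compute and a tool call to move; the robot and the scene stay as the last step left them, time stands still between calls to the robot, and variables do not carry over. Pictures are saved under pics/ and viewed, at most 10 in all, crops included, and the job is handed in when it is done.

Besides the shell and the picture viewer there is one more tool, called after ">>>" by a JSON object that holds its "fn" and its "kwargs". servo_tool: Moves the arm, as the interface text tells. Its arguments: {"type":"object","properties":{"commands":{"type":"array","items":{"type":"array"}},"hand":{"type":"number"},"squeeze":{"type":"number"}},"required":["commands"]}

```bash
mkdir -p pics; python3 - <<'E'
from cell import manip
import cv2,numpy as np
for n in("top","side"):
    im=manip.capture(n);cv2.imwrite(f"pics/{n}0.png",im[:,:,::-1]);np.save(f"pics/{n}0.npy",im)
    m=manip.camera_model(n);print(n,np.round(m["camera_matrix"],1).tolist(),np.round(m["extrinsics"],3).tolist())
print(manip.tip_extent,manip.get_obs())
E
```

```text
top [[479.3, 0.0, 318.2], [0.0, 479.3, 232.5], [0.0, 0.0, 1.0]] [[-0.075, -0.997, 0.001, 40.298], [-0.975, 0.073, -0.208, 578.696], [0.207, -0.016, -0.978, 1017.112], [0.0, 0.0, 0.0, 1.0]]
side [[582.2, 0.0, 323.9], [0.0, 582.2, 234.6], [0.0, 0.0, 1.0]] [[-0.999, 0.041, -0.018, 587.491], [0.039, 0.607, -0.794, 45.794], [-0.022, -0.794, -0.608, 1173.443], [0.0, 0.0, 0.0, 1.0]]
22.0 {'t': 0.1, 'joints': array([-1.51627838e+00,  1.81438815e-01,  1.60788002e+00,  3.53144192e-05,
        1.35380739e+00, -2.06313123e-01]), 'qvel': array([-0.00059339, -0.00021467, -0.00285007,  0.00014025, -0.00087399,
        0.000534  ]), 'effort': array([ 4.77615358e-04, -4.34817624e+01, -3.42698836e+01,  7.04650464e-02,
        3.39714729e-02, -3.28706551e-05]), 'position': array([ 148.27687314, -555.05751325,  231.42947535]), 'tcp_rot': array([-7.63273354e-04,  9.91508145e-01,  1.30042339e-01,  7.53321050e-05]), 'wrist_force': array([ 0.65657532,  0.68944039, -0.10671682]), 'torque': array([0.07026008, 0.06304625, 0.04063432]), 'gripper_force': 0.0, 'width': 87.97042864485573}
```

View pics/top0.png

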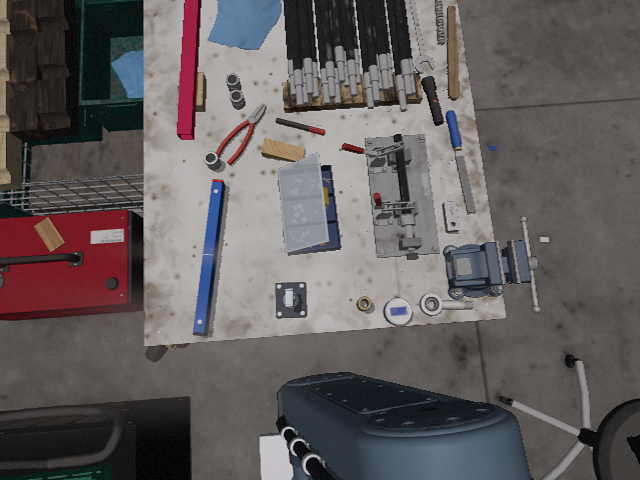

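View pics/side0.png

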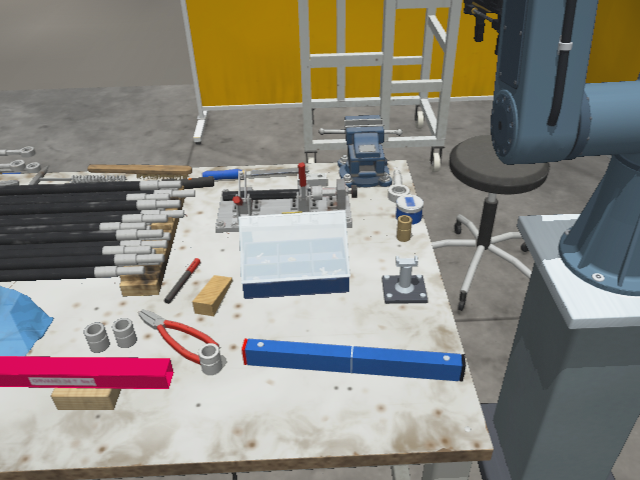

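The top view shows the lever from red (218,180) to black (201,334) and the saddle at (291,299). In the side view the white line is at (351,359) and the saddle seat at about (405,262). I'll measure these next.

```bash
cat > h.py <<'E'
import cv2,numpy as np
from cell import manip
def ray(n,uv,z):
    m=manip.camera_model(n);K=m["camera_matrix"];E=m["extrinsics"];R=E[:3,:3];c=-R.T@E[:3,3]
    d=R.T@np.linalg.inv(K)@np.array([uv[0],uv[1],1.]);return (c+d*(z-c[2])/d[2])
def proj(n,p):
    m=manip.camera_model(n);q=m["camera_matrix"]@(m["extrinsics"]@np.append(p,1))[:3];return q[:2]/q[2]
def big(mask,box):
    m=np.zeros(mask.shape,np.uint8);x0,y0,x1,y1=box;m[y0:y1,x0:x1]=mask[y0:y1,x0:x1]*255
    return max(cv2.findContours(m,0,1)[0],key=cv2.contourArea)
E
python3 - <<'E'
from h import *
for n,box,sb in(("top",(180,170,240,345),(265,275,320,325)),("side",(225,325,480,390),(375,265,435,310))):
    im=np.load(f"pics/{n}0.npy");h=cv2.cvtColor(im,cv2.COLOR_RGB2HSV);H,S,V=h[...,0],h[...,1],h[...,2]
    blue=(H>100)&(H<125)&(S>120)
    c=big(blue,box)
    q=cv2.approxPolyDP(cv2.convexHull(c),4,True)[:,0]
    print(n,"lever",[(p.tolist(),ray(n,p,40).round(0)[:2].tolist(),ray(n,p,0).round(0)[:2].tolist()) for p in q])
    red=((H<8)|(H>172))&(S>120)
    y,x=np.nonzero(red);k=(x>box[0])&(x<box[2])&(y>box[1])&(y<box[3]);print("red",x[k].min(),x[k].max(),y[k].min(),y[k].max())
    dark=(V<95)
    c=big(dark,sb);r=cv2.minAreaRect(c);b=cv2.boxPoints(r);print("saddle",r,[ray(n,p,10).round(0)[:2].tolist() for p in b],ray(n,r[0],10).round(1))
# white line in side
im=np.load("pics/side0.npy");print([ray("side",p,40).round(1).tolist() for p in((351.5,346),(244,340),(465,354))])
big_=cv2.resize(im[235:310,370:440],None,fx=8,fy=8,interpolation=2)
t=np.load("pics/top0.npy");b2=cv2.resize(t[270:330,260:320],None,fx=8,fy=8,interpolation=2)
o=np.zeros((600,800,3),np.uint8)
o=cv2.resize(im[330:390,230:480],(800,192),interpolation=2)
p=np.zeros((392+8,800,3),np.uint8);p[:400,:373]=cv2.resize(big_,(373,400));p[:400,400:800]=cv2.resize(b2,(400,400))
cv2.imwrite("pics/c1.png",np.vstack([o,p])[:,:,::-1])
E
```

```text
top lever [([221, 182], [722.0, 215.0], [736.0, 222.0]), ([218, 239], [586.0, 226.0], [595.0, 234.0]), ([212, 252], [557.0, 240.0], [565.0, 249.0]), ([204, 253], [556.0, 259.0], [564.0, 268.0]), ([212, 182], [724.0, 236.0], [737.0, 244.0])]
red 212 224 179 185
saddle ((291.0, 300.0), (36.0, 30.0), 90.0) [[482.0, 102.0], [476.0, 33.0], [395.0, 38.0], [400.0, 106.0]] [437.9  69.7  10. ]
side lever [([353, 349], [550.0, 246.0], [547.0, 211.0]), ([459, 354], [382.0, 266.0], [370.0, 232.0]), ([460, 376], [391.0, 310.0], [379.0, 278.0]), ([452, 380], [405.0, 317.0], [393.0, 285.0]), ([352, 372], [556.0, 293.0], [553.0, 260.0])]
red 242 246 339 364
saddle ((405.4759826660156, 301.48724365234375), (41.06095504760742, 3.9744272232055664), 1.3971810340881348) [[481.0, 113.0], [479.0, 103.0], [404.0, 110.0], [406.0, 120.0]] [442.6 111.5  10. ]
[[552.3, 239.8, 40.0], [728.4, 216.7, 40.0], [372.9, 266.9, 40.0]]
```

View pics/c1.png

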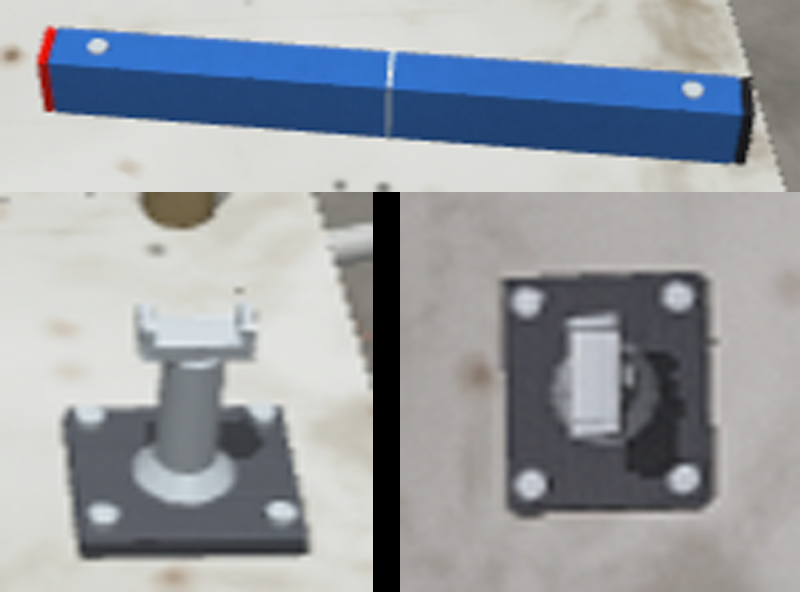

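The crop shows the seat's lips at the image top and bottom in the top view (crop centre about (594,375), so pixel (289,297.5)). The channel therefore runs along world y, and the lever must be turned about 90°. The white line's top far edge is at side pixel (351.5,346).

```bash
cat >> h.py <<'E'
from scipy.spatial.transform import Rotation as Ro
def tool(): 
    o=manip.get_obs();w,x,y,z=o["tcp_rot"];return o,Ro.from_quat([x,y,z,w])
def go(p,yaw):
    "shift (cm) in tool axes and rotvec to reach p, tool down with tool-x at yaw"
    o,R=tool();T=Ro.from_matrix(np.array([[np.cos(yaw),np.sin(yaw),0],[np.sin(yaw),-np.cos(yaw),0],[0,0,-1.]]))
    print("shift cm",(R.inv().apply(np.array(p)-o["position"])/10).round(2),"turn",(R.inv()*T).as_rotvec().round(3))
E
python3 - <<'E'
from h import *
f=lambda u,v:(260+(u-400)*60/400,270+(v-192)*60/400)
B=[ray("top",f(*p),13)[:2] for p in((528,302),(678,296),(530,485),(684,478))]
print("bolts",np.round(B),"c",np.mean(B,0).round(1))
d=(B[0]-B[1])+(B[2]-B[3]);e=(B[0]-B[2])+(B[1]-B[3]);print("yaw x",np.arctan2(d[1],d[0]),"yaw y+90",np.arctan2(e[1],e[0])+np.pi/2)
g=lambda u,v:(370+u/5.33,235+(v-192)/5.33)
S=[ray("side",g(*p),13)[:2] for p in((90,415),(262,413),(104,514),(283,513))];print("side bolts",np.round(S),np.mean(S,0).round(1))
print("seat top",ray("top",f(594,375),76).round(1),"side",ray("side",g(197,328),75).round(1))
k=lambda u,v:(230+u*250/800,330+v*60/192)
print("lever side top far: ",[ray("side",k(*p),40).round(1)[:2].tolist() for p in((393,51),(52,28),(751,77))],"near",[ray("side",k(*p),40).round(1)[:2].tolist() for p in((388,88),(40,64),(740,107))])
# top: lever sides
im=np.load("pics/top0.npy");h=cv2.cvtColor(im,cv2.COLOR_RGB2HSV)
bl=(h[...,0]>100)&(h[...,0]<125)&(h[...,1]>100)
for r in (190,215,240,270,300,325):
    x=np.nonzero(bl[r,190:235])[0]+190;print(r,x.min(),x.max(),ray("top",(x.min(),r),40)[:2].round(1),ray("top",(x.max()+1,r),40)[:2].round(1))
go([300,-150,232],-.14);
E
```

```text
bolts [[470.  95.]
 [469.  43.]
 [408.  98.]
 [407.  45.]] c [438.5  70.1]
yaw x 1.5379544075802825 yaw y+90 1.5294472954778338
side bolts [[469.  45.]
 [407.  48.]
 [470.  97.]
 [408. 100.]] [438.4  72.5]
seat top [438.8  70.2  76. ] side [438.2  72.2  75. ]
lever side top far:  [[550.2, 239.8], [724.8, 214.1], [373.5, 267.0]] near [[554.6, 263.8], [729.4, 238.2], [383.3, 285.6]]
190 211 223 [704.4 238.5] [702.2 208.2]
215 208 220 [644.7 247.1] [642.5 217.2]
240 205 217 [586.3 255.6] [584.1 226. ]
270 201 214 [518.  266.4] [515.6 234.9]
300 197 210 [451.4 276.9] [449.1 245.8]
325 194 204 [397.2 284.8] [395.4 260.6]
shift cm [ 25.1  -35.22   0.  ] turn [-0.002 -0.     0.401]
```

>>> {"fn": "servo_tool", "kwargs": {"commands": [[[59.9,-67.5,0],[0,0,0.408]],[[59.9,-67.5,0],[0,0,0.408]],[[59.9,-67.5,0],[0,0,0.408]],[[59.9,-67.5,0],[0,0,0.408]],[[59.9,-67.5,0],[0,0,0.408]],[[59.9,-67.5,0],[0,0,0.408]],[[59.9,-67.5,0],[0,0,0.408]],[[59.9,-67.5,0],[0,0,0.408]]], "hand": 0, "squeeze": 40}}

```text
t: 1.1
position: [372.9, -106.7, 232.3]
tcp_rot: [0.0, 0.997, -0.074, 0.0]
wrist_force: [1.7, -0.6, 1.1]
width: 88.0
gripper_force: 0.0
```

```bash
python3 -c "
from h import *
go([552.4,251.8,120],-.147);print(tool()[0])"
```

```text
shift cm [ 12.47 -38.11  11.23] turn [ 0.    -0.001 -0.001]
{'t': 1.1, 'joints': array([-5.87333231e-01, -2.73426673e-01,  2.04224261e+00,  4.20488963e-06,
        1.37194079e+00,  1.13115995e+00]), 'qvel': array([ 1.3376034 ,  0.15716927, -0.121267  , -0.00198068, -0.04346333,
        1.32517226]), 'effort': array([-6.51534632e+00, -2.24529380e+01, -3.25263155e+01,  1.11498966e-02,
        4.06388193e-01, -1.81075573e+00]), 'position': array([ 372.9109856 , -106.73049191,  232.30178654]), 'tcp_rot': array([ 2.03515947e-04,  9.97274326e-01, -7.37817304e-02,  3.65076567e-04]), 'wrist_force': array([ 1.70420017, -0.62043412,  1.13555726]), 'torque': array([ 0.03688871,  0.0263    , -0.00955229]), 'gripper_force': 0.0, 'width': 88.04141739491129}
```

>>> {"fn": "servo_tool", "kwargs": {"commands": [[[12.4,-38.0,0],[0,0,0]],[[12.4,-38.0,0],[0,0,0]],[[12.4,-38.0,0],[0,0,0]],[[12.4,-38.0,0],[0,0,0]],[[12.4,-38.0,0],[0,0,0]],[[12.4,-38.0,0],[0,0,0]],[[12.4,-38.0,0],[0,0,0]],[[12.4,-38.0,0],[0,0,0]]]}}

```text
t: 2.1
position: [550.6, 250.4, 231.2]
tcp_rot: [0.0, 0.997, -0.072, -0.001]
wrist_force: [0.1, -0.5, -0.1]
width: 88.2
gripper_force: 0.0
```

```bash
python3 -c "
from h import *
go([552.4,251.8,32],-.147);o=tool()[0];print(o['position'],o['wrist_force'],o['torque'],o['joints'])
im=manip.capture('wrist');cv2.imwrite('pics/w1.png',im[:,:,::-1]);np.save('pics/w1.npy',im)
print([proj('wrist',p).round() for p in((552.4,251.8,40),(732,225,40),(374,278,40))])"
```

```text
shift cm [ 0.19 -0.18 19.92] turn [0.001 0.001 0.002]
[550.59884843 250.38321637 231.17927168] [ 0.05661793 -0.52544985 -0.11841981] [0.04679118 0.09661115 0.01194467] [ 2.30793534e-01  2.48289947e-01  1.52866702e+00 -1.66531484e-05
  1.36625231e+00  1.94619185e+00]
[array([313., 196.]), array([313., -42.]), array([314., 372.])]
```

View pics/w1.png

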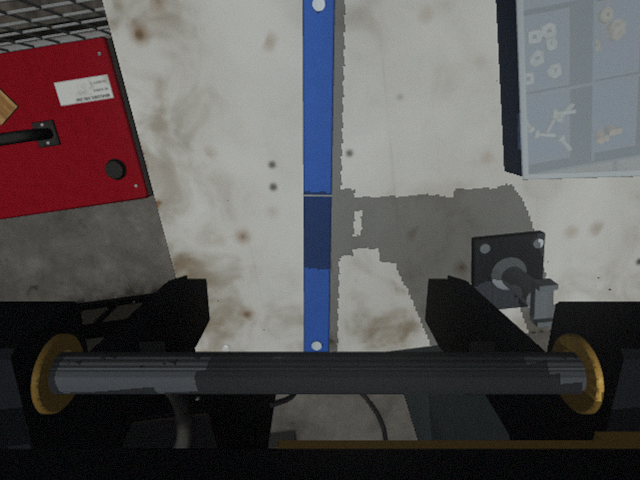

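The wrist view shows the white line at (318,196), against a predicted (313,196). The lever therefore lies about 3 mm further to -y, and its yaw is right. Descending.

>>> {"fn": "servo_tool", "kwargs": {"commands": [[[0.15,0.1,6],[0,0,0]],[[0.15,0.1,11],[0,0,0]],[[0.15,0.1,15],[0,0,0]],[[0.15,0.1,18],[0,0,0]],[[0.15,0.1,19.8],[0,0,0]],[[0.15,0.1,19.8],[0,0,0]],[[0.15,0.1,19.8],[0,0,0]]]}}

```text
t: 3.02
position: [553.3, 247.7, 35.7]
tcp_rot: [-0.0, 0.997, -0.074, 0.001]
wrist_force: [0.1, 0.5, 0.8]
width: 88.4
gripper_force: 0.0
```

>>> {"fn": "servo_tool", "kwargs": {"commands": [[[0,0,0],[0,0,0]],[[0,0,0],[0,0,0]],[[0,0,0],[0,0,0]],[[0,0,0],[0,0,0]],[[0,0,0],[0,0,0]],[[0,0,0],[0,0,0]],[[0,0,0],[0,0,0]],[[0,0,0],[0,0,0]]], "hand": 1, "squeeze": 50}}

```text
t: 4.03
position: [552.2, 247.8, 34.2]
tcp_rot: [0.0, 0.997, -0.074, -0.0]
wrist_force: [-0.6, 0.0, 0.5]
width: 10.2
gripper_force: 0.0
```

```bash
python3 -c "
from h import *
o=tool()[0];print(o)"
```

```text
{'t': 4.025, 'joints': array([2.25983156e-01, 4.88093483e-01, 1.64920445e+00, 1.19883164e-05,
       1.00437014e+00, 1.94396705e+00]), 'qvel': array([ 2.60764398e-03,  8.55533405e-05,  1.47306613e-03, -1.61419114e-04,
       -4.63995761e-05, -1.37571196e-03]), 'effort': array([ 3.57520912e-03, -5.14342546e+01, -2.75424725e+01, -1.20437218e-02,
       -7.61203445e-02,  1.91770605e-04]), 'position': array([552.21607591, 247.83673243,  34.18959441]), 'tcp_rot': array([ 6.29682655e-06,  9.97292962e-01, -7.35305791e-02, -3.75251371e-05]), 'wrist_force': array([-0.6359045 ,  0.04323574,  0.50416555]), 'torque': array([0.03938451, 0.07612783, 0.01758712]), 'gripper_force': 0.0, 'width': 10.150466028952804}
```

```bash
python3 -c "
from h import *
a=manip.capture('side');b=manip.capture('wrist');print(manip.get_obs()['width'])
cv2.imwrite('pics/s2.png',np.hstack([cv2.resize(a[200:440,200:500],(400,320)),cv2.resize(b,(400,320))])[:,:,::-1])"
```

```text
2.2717363129324792
```

View pics/s2.png

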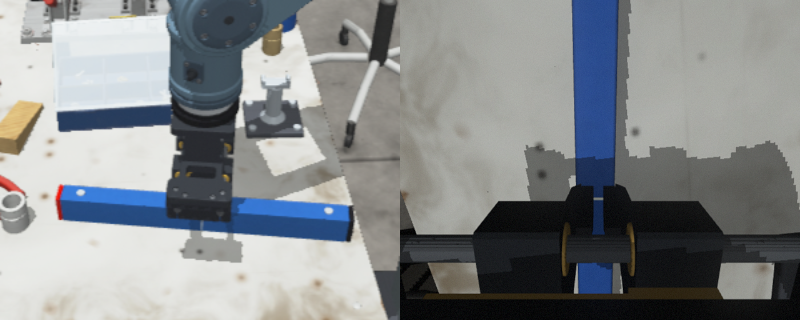

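The side view shows the lever still level. In the wrist view the fingers look nearly shut in front of the lever, with the white line at (598,198) in the composite. I'll check the height with projections.

```bash
python3 -c "
from h import *
o,R=tool();P=o['position'];print(P,o['width'],o['gripper_force'],o['wrist_force'])
for s in (-1,0,1):
  for z in (0,22): print(s,z,proj('wrist',P+R.apply([0,s*12.5,z])).round())
  print('x+9',proj('wrist',P+R.apply([9,s*12.5,22])).round())
for p in((552,251.8,40),(552,249,40),(552,249,0)):print(p,proj('wrist',p).round())
m=manip.camera_model('wrist');E=m['extrinsics'];print(m['camera_matrix'][0,0],-E[:3,:3].T@E[:3,3],E[:3,:3].round(2))
b=manip.capture('wrist');print(manip.get_obs()['width'])
c=cv2.resize(b[260:400,240:400],(686,600));cv2.imwrite('pics/w3.png',c[:,:,::-1])
for r in(100,200,250):
  h=cv2.cvtColor(b[r:r+1],cv2.COLOR_RGB2HSV)[0];x=np.nonzero((h[:,0]>100)&(h[:,0]<125)&(h[:,1]>120))[0];print(r,x.min(),x.max(),ray('wrist',(x.min(),r),40).round(),ray('wrist',(x.max(),r),40).round())
"
```

```text
[552.21409785 247.84600484  34.21245347] 2.2717363129324792 0.0 [ 0.41627278 -0.43768119 -0.46917036]
-1 0 [287. 293.]
-1 22 [290. 273.]
x+9 [290. 255.]
0 0 [317. 293.]
0 22 [317. 273.]
x+9 [317. 255.]
1 0 [347. 293.]
1 22 [343. 273.]
x+9 [344. 255.]
(552, 251.8, 40) [307. 301.]
(552, 249, 40) [314. 301.]
(552, 249, 0) [315. 264.]
398.12545733895905 [624.05399432 237.07437029 186.56457817] [[-0.15 -0.99 -0.  ]
 [-0.95  0.14  0.28]
 [-0.28  0.04 -0.96]]
0.23692577310902496
100 278 346 [630. 250.  40.] [627. 226.  40.]
200 280 344 [595. 255.  40.] [591. 232.  40.]
250 281 342 [575. 259.  40.] [572. 235.  40.]
```

View pics/w3.png

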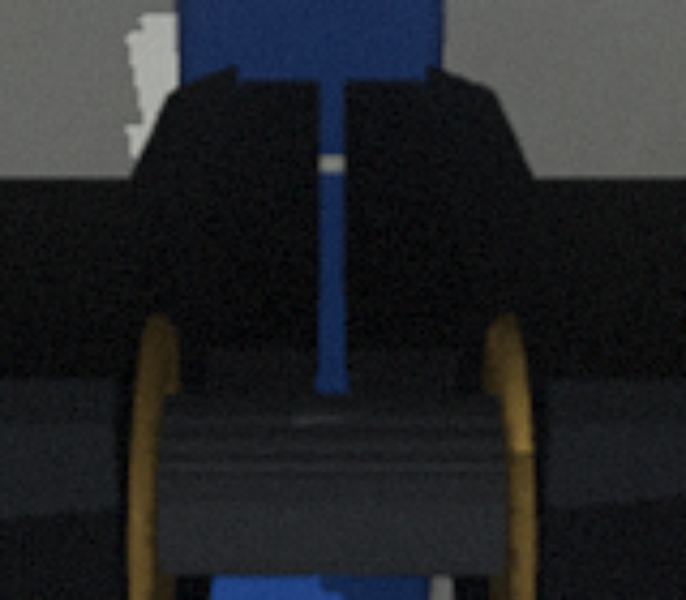

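The crop shows the nearly shut fingers in front of the lever, with the white line at (317,298). The fingertips passed over the lever, so the real tips sit higher than tip_extent implies. I'll open halfway and lower in small steps while watching the force.

>>> {"fn": "servo_tool", "kwargs": {"commands": [[[0,0,-0.3],[0,0,0]],[[0,0,-0.3],[0,0,0]],[[0,0,-0.3],[0,0,0]],[[0,0,-0.3],[0,0,0]],[[0,0,-0.3],[0,0,0]],[[0,0,-0.3],[0,0,0]]], "hand": 0.4}}

```text
t: 4.92
position: [552.2, 247.8, 37.2]
tcp_rot: [-0.0, 0.997, -0.074, -0.0]
wrist_force: [-0.4, 0.3, 0.0]
width: 52.6
gripper_force: 0.0
```

>>> {"fn": "servo_tool", "kwargs": {"commands": [[[0,0,0.3],[0,0,0]],[[0,0,0.6],[0,0,0]],[[0,0,0.8],[0,0,0]],[[0,0,1.0],[0,0,0]],[[0,0,1.0],[0,0,0]]]}}

```text
t: 5.55
position: [552.1, 247.8, 27.0]
tcp_rot: [0.0, 0.997, -0.074, -0.0]
wrist_force: [-1.2, -0.2, 0.2]
width: 52.8
gripper_force: 0.0
```

```bash
python3 -c "
from h import *
b=manip.capture('wrist');o,R=tool();print(o['width'],o['wrist_force'],o['position'],o['t'])
a=manip.capture('side')
cv2.imwrite('pics/w4.png',np.hstack([cv2.resize(b[240:420,200:440],(400,300)),cv2.resize(a[300:390,290:410],(400,300))])[:,:,::-1])
P=o['position']
for z in(-28,-15,0,22):print(z,[proj('wrist',P+R.apply([x,s*o['width']/2,z])).round().tolist() for x in(-9,9) for s in(-1,1)])
"
```

```text
52.63050092168263 [-0.34747015  0.76895704  0.28902126] [552.17040085 247.82180533  27.1077372 ] 5.6
-28 [[243.0, 351.0], [391.0, 351.0], [241.0, 305.0], [393.0, 305.0]]
-15 [[249.0, 331.0], [385.0, 331.0], [247.0, 289.0], [387.0, 289.0]]
0 [[255.0, 313.0], [379.0, 313.0], [253.0, 274.0], [381.0, 273.0]]
22 [[262.0, 291.0], [372.0, 291.0], [260.0, 255.0], [374.0, 255.0]]
```

View pics/w4.png

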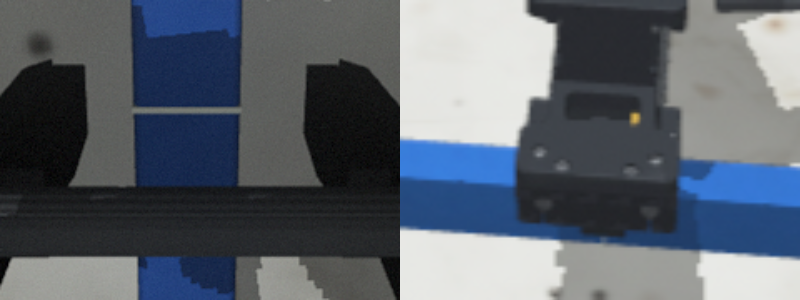

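The wrist crop shows the fingertips at about row 279, columns 252 and 383. That puts the tips about 5 mm behind the TCP, near z=32. The lever sits about 2 mm to +y of the finger centre. Lowering 20 mm more, gently.

>>> {"fn": "servo_tool", "kwargs": {"commands": [[[0,-0.2,0.3],[0,0,0]],[[0,-0.2,0.6],[0,0,0]],[[0,-0.2,0.9],[0,0,0]],[[0,-0.2,1.1],[0,0,0]],[[0,-0.2,1.3],[0,0,0]],[[0,-0.2,1.3],[0,0,0]]]}}

```text
t: 6.4
position: [552.4, 249.8, 14.0]
tcp_rot: [0.0, 0.997, -0.074, -0.0]
wrist_force: [-0.3, -1.2, 1.0]
width: 52.9
gripper_force: 0.0
```

>>> {"fn": "servo_tool", "kwargs": {"commands": [[[0,0,0.2],[0,0,0]],[[0,0,0.4],[0,0,0]],[[0,0,0.6],[0,0,0]],[[0,0,0.6],[0,0,0]]]}}

```text
t: 6.9
position: [552.3, 249.8, 8.0]
tcp_rot: [0.0, 0.997, -0.074, -0.0]
wrist_force: [-0.1, -0.4, 0.0]
width: 52.9
gripper_force: 0.0
```

>>> {"fn": "servo_tool", "kwargs": {"commands": [[[0,0,0],[0,0,0]],[[0,0,0],[0,0,0]],[[0,0,0],[0,0,0]],[[0,0,0],[0,0,0]],[[0,0,0],[0,0,0]],[[0,0,0],[0,0,0]]], "hand": 1, "squeeze": 50}}

```text
t: 7.65
position: [552.6, 249.8, 8.3]
tcp_rot: [-0.0, 0.997, -0.074, 0.0]
wrist_force: [0.6, 0.5, 1.4]
width: 24.3
gripper_force: 50.0
```

Gripped. Trial lift of 4 mm.

>>> {"fn": "servo_tool", "kwargs": {"commands": [[[0,0,-0.1],[0,0,0]],[[0,0,-0.2],[0,0,0]],[[0,0,-0.3],[0,0,0]],[[0,0,-0.4],[0,0,0]],[[0,0,-0.4],[0,0,0]],[[0,0,-0.4],[0,0,0]]]}}

```text
t: 8.4
position: [552.0, 249.7, 11.8]
tcp_rot: [0.0, 0.997, -0.074, -0.001]
wrist_force: [0.4, -0.3, -8.2]
width: 24.4
gripper_force: 50.0
```

```bash
cat > t.py <<'E'
from h import *
F=[];T=[];o,R=tool()
for i in range(4):
    im=manip.capture('side');o,R=tool();F.append(o['wrist_force']);T.append(o['torque'])
F=np.mean(F,0);T=np.mean(T,0);print("F",F.round(2),"T world",T.round(3),"pos",o['position'].round(1),"w",o['width'],o['gripper_force'],o['t'])
Tt=R.inv().apply(T);print("T tool",Tt.round(3))
# lever tilt from side view: top-far & bottom-near edges of the red / black ends
np.save('pics/side_t.npy',im)
E
python3 t.py
```

```text
F [ 0.03  0.47 -7.49] T world [0.11  0.476 0.001] pos [552.4 249.8  12.1] w 24.404178005030957 49.99628020450473 8.6
T tool [ 0.039 -0.487 -0.001]
```

The moment puts the load about 53 mm or more toward the red end. I'll set it down, shift 60 mm that way and try again.

>>> {"fn": "servo_tool", "kwargs": {"commands": [[[0,0,0.15],[0,0,0]],[[0,0,0.3],[0,0,0]],[[0,0,0.4],[0,0,0]],[[0,0,0.4],[0,0,0]]]}}

```text
t: 9.1
position: [552.7, 249.9, 8.4]
tcp_rot: [-0.0, 0.997, -0.073, 0.0]
wrist_force: [-2.1, -0.3, -4.6]
width: 24.6
gripper_force: 50.0
```

>>> {"fn": "servo_tool", "kwargs": {"commands": [[[0,0,0],[0,0,0]],[[0,0,0],[0,0,0]],[[0.5,0,0],[0,0,0]],[[2.5,0,0],[0,0,0]],[[4.5,0,0],[0,0,0]],[[6,0,0],[0,0,0]],[[6,0,0],[0,0,0]],[[6,0,0],[0,0,0]]], "hand": 0.55}}

```text
t: 10.1
position: [611.2, 241.0, 7.9]
tcp_rot: [0.0, 0.997, -0.074, -0.0]
wrist_force: [0.1, 0.3, -0.4]
width: 39.4
gripper_force: 0.0
```

>>> {"fn": "servo_tool", "kwargs": {"commands": [[[0,0,0],[0,0,0]],[[0,0,0],[0,0,0]],[[0,0,0],[0,0,0]],[[0,0,0],[0,0,0]],[[0,0,0],[0,0,0]]], "hand": 1}}

```text
t: 10.72
position: [611.3, 241.1, 8.1]
tcp_rot: [0.0, 0.997, -0.074, -0.001]
wrist_force: [-3.6, 0.4, 2.6]
width: 24.5
gripper_force: 50.0
```

```bash
python3 t.py
```

```text
F [-5.04  0.22  2.94] T world [ 0.107  0.751 -0.044] pos [611.3 241.1   8.2] w 24.89946299744945 49.999361503869295 10.925
T tool [-0.004 -0.759  0.044]
```

>>> {"fn": "servo_tool", "kwargs": {"commands": [[[0,0,-0.1],[0,0,0]],[[0,0,-0.2],[0,0,0]],[[0,0,-0.3],[0,0,0]],[[0,0,-0.4],[0,0,0]],[[0,0,-0.4],[0,0,0]],[[0,0,-0.4],[0,0,0]]]}}

```text
t: 11.68
position: [611.9, 241.0, 12.2]
tcp_rot: [0.0, 0.997, -0.074, 0.0]
wrist_force: [-0.1, 0.6, -7.3]
width: 24.6
gripper_force: 50.0
```

```bash
python3 t.py
```

```text
F [ 0.12 -0.12 -7.72] T world [ 0.033  0.021 -0.007] pos [611.9 241.   12.2] w 24.201403448089348 49.9979842454195 11.875
T tool [ 0.03  -0.026  0.007]
```

Both trials agree: the COM is about 52 mm toward red and the weight is about 7.6 N. I'll lift clear and average the moment.

>>> {"fn": "servo_tool", "kwargs": {"commands": [[[0,0,-0.5],[0,0,0]],[[0,0,-1.2],[0,0,0]],[[0,0,-2.0],[0,0,0]],[[0,0,-2.6],[0,0,0]],[[0,0,-3],[0,0,0]],[[0,0,-3],[0,0,0]],[[0,0,-3],[0,0,0]],[[0,0,-3],[0,0,0]]]}}

```text
t: 12.88
position: [611.6, 241.0, 41.8]
tcp_rot: [0.0, 0.997, -0.074, -0.0]
wrist_force: [0.4, 0.6, -7.3]
width: 24.5
gripper_force: 50.0
```

```bash
sed -i 's/range(4)/range(12)/' t.py; python3 t.py; python3 - <<'E'
from h import *
im=np.load('pics/side_t.npy');h=cv2.cvtColor(im,cv2.COLOR_RGB2HSV);H,S=h[...,0],h[...,1]
bl=(H>100)&(H<125)&(S>120)
top=[];bot=[]
for x in list(range(255,320,5))+list(range(410,450,5)):
    y=np.nonzero(bl[290:390,x])[0]+290
    if len(y): top.append((x,y.min()));bot.append((x,y.max()))
t=np.array(top);b=np.array(bot);pt=np.polyfit(t[:,0],t[:,1],1);pb=np.polyfit(b[:,0],b[:,1],1)
print("meas slopes",pt,pb)
# expected slopes for tilt a about the lever's y axis
o,R=tool();P=o['position'];u=R.apply([1,0,0]);v=np.array([-u[1],u[0],0])
for a in(-.04,-.02,0,.02,.04):
    L=lambda s,yy,z:P*[1,1,0]+[0,0,P[2]-8.2+z+s*np.sin(a)]+u*s+v*yy
    r=[]
    for yy,z in((-12.5,40),(12.5,0)):
        q=np.array([proj('side',L(s,yy,z)) for s in(-220,100)]);r.append(np.polyfit(q[:,0],q[:,1],1).round(3))
    print(a,r)
cv2.imwrite('pics/s5.png',im[:,:,::-1])
E
```

```text
F [ 0.04  0.04 -7.81] T world [ 0.038  0.016 -0.004] pos [611.9 241.   42.2] w 24.669891130409674 49.997874554246664 13.475
T tool [ 0.035 -0.022  0.004]
meas slopes [  0.26661721 223.15084075] [9.10979228e-02 3.24484669e+02]
-0.04 [array([3.80000e-02, 3.16024e+02]), array([4.4000e-02, 3.4285e+02])]
-0.02 [array([5.20000e-02, 3.11606e+02]), array([5.70000e-02, 3.38637e+02])]
0 [array([6.60000e-02, 3.07191e+02]), array([7.00000e-02, 3.34428e+02])]
0.02 [array([8.00000e-02, 3.02781e+02]), array([8.40000e-02, 3.30223e+02])]
0.04 [array([9.40000e-02, 2.98377e+02]), array([9.70000e-02, 3.26025e+02])]
```

```bash
python3 - <<'E'
from h import *
im=np.load('pics/side_t.npy');cv2.imwrite('pics/s6.png',cv2.resize(im[290:390,220:480],(780,300),interpolation=2)[:,:,::-1])
E
```

```text
(no output)
```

View pics/s6.png

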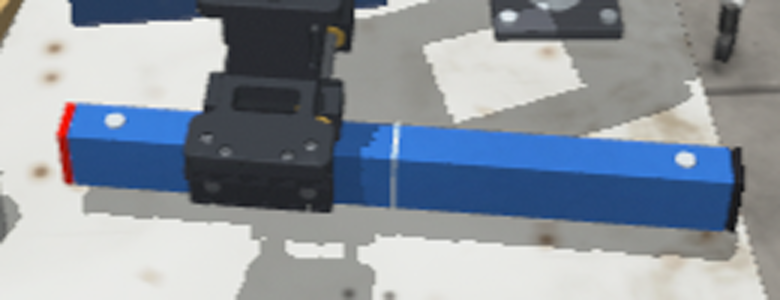

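The crop shows the lever level: its bottom edge runs (72,183)→(727,230), slope 0.072, where 0.070 is expected. The COM is 8 mm from the TCP toward the white line. Next I lift, turn it to the saddle's direction, and stand beside the saddle to measure it with the wrist camera.

>>> {"fn": "servo_tool", "kwargs": {"commands": [[[0,0,-1],[0,0,0]],[[0,0,-2.5],[0,0,0]],[[0,0,-4.5],[0,0,0]],[[0,0,-6.5],[0,0,0]],[[0,0,-8.5],[0,0,0]],[[0,0,-9.5],[0,0,0]],[[0,0,-10],[0,0,0]],[[0,0,-10],[0,0,0]]]}}

```text
t: 14.48
position: [611.7, 241.0, 142.1]
tcp_rot: [0.0, 0.997, -0.074, -0.0]
wrist_force: [-0.7, 0.0, -7.3]
width: 24.7
gripper_force: 50.0
```

>>> {"fn": "servo_tool", "kwargs": {"commands": [[[-0.4,1,0],[0,0,-0.05]],[[-1.2,3,0],[0,0,-0.16]],[[-2.2,5.6,0],[0,0,-0.29]],[[-3.2,8.4,0],[0,0,-0.43]],[[-4.3,11.2,0],[0,0,-0.57]],[[-5.4,14,0],[0,0,-0.71]],[[-6.3,16.4,0],[0,0,-0.84]],[[-6.7,17.4,0],[0,0,-0.96]]]}}

```text
t: 15.48
position: [518.8, 77.6, 141.3]
tcp_rot: [-0.0, 0.918, 0.397, -0.001]
wrist_force: [0.6, 1.0, -7.0]
width: 24.8
gripper_force: 50.0
```

>>> {"fn": "servo_tool", "kwargs": {"commands": [[[0,0,0],[0,0,-0.12]],[[0,0,0],[0,0,-0.25]],[[0,0,0],[0,0,-0.38]],[[0,0,0],[0,0,-0.51]],[[0,0,0],[0,0,-0.62]],[[0,0,0],[0,0,-0.69]],[[0,0,0],[0,0,-0.72]],[[0,0,0],[0,0,-0.72]]]}}

```text
t: 16.48
position: [519.8, 78.7, 141.8]
tcp_rot: [-0.0, 0.721, 0.693, -0.0]
wrist_force: [-0.9, 0.1, -6.8]
width: 24.7
gripper_force: 50.0
```

```bash
python3 - <<'E'
from h import *
o,R=tool();print(o['position'],R.apply([1,0,0]),o['wrist_force'],o['torque'],o['t'])
print("pred seat",proj('wrist',(438.5,71,75)),"lever at tcp, top",proj('wrist',o['position']+[0,40,31.8]))
im=manip.capture('wrist');np.save('pics/w7.npy',im);cv2.imwrite('pics/w7.png',im[:,:,::-1])
E
```

```text
[519.81372293  78.72907952 141.83663005] [3.87368785e-02 9.99249445e-01 1.43515456e-05] [-0.87301107  0.05247789 -6.84063856] [-0.06219385 -0.04808107 -0.04269475] 16.475
pred seat [178.62851954 260.00840692] lever at tcp, top [310.96460505 219.60990464]
```

View pics/w7.png

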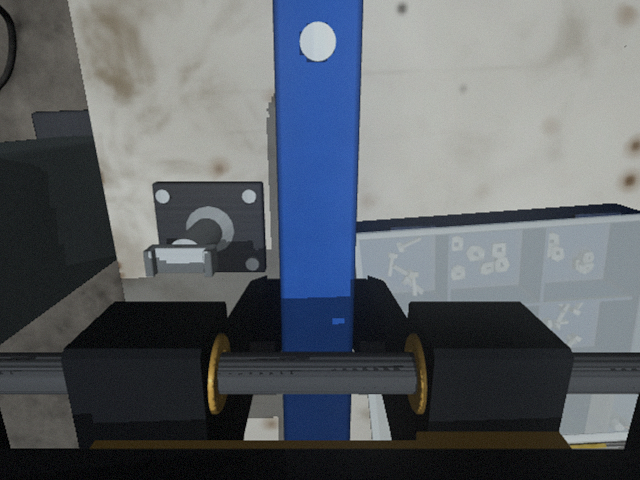

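The wrist view shows the seat at about (180,255), with lip outer edges at columns 146 and 215. The lever spans columns 277–360 at row 220, and the plate edges are square to the lever. I'll refine the edges numerically.

```bash
python3 - <<'E'
from h import *
im=np.load('pics/w7.npy');g=cv2.cvtColor(im,cv2.COLOR_RGB2GRAY).astype(int)
for r in(252,258,266):print(r,g[r,138:222].tolist())
h=cv2.cvtColor(im,cv2.COLOR_RGB2HSV);bl=(h[...,0]>100)&(h[...,0]<125)&(h[...,1]>100)
o,R=tool();P=o['position'];zt=P[2]-8.2+40
for r in(80,150,220,260):
    x=np.nonzero(bl[r,260:375])[0]+260
    a,b=[ray('wrist',(c,r),zt) for c in(x.min(),x.max()+1)]
    print(r,x.min(),x.max()+1,"in tool",R.inv().apply(a-P).round(2),R.inv().apply(b-P).round(2))
for c,r,z in((146,266,75),(215,266,75),(156.5,250,81),(205.5,250,81),(180.5,262,75)):print(c,r,ray('wrist',(c,r),z).round(1))
for pts in(((153,182),(264,181)),((163,197),(248,197))):
    a,b=[ray('wrist',p,11) for p in pts];print("plate dir",(b-a)[:2],np.arctan2((b-a)[1],(b-a)[0]))
E
```

```text
252 [155, 154, 155, 158, 153, 115, 94, 94, 95, 94, 140, 164, 136, 84, 40, 49, 49, 125, 173, 178, 179, 176, 174, 177, 178, 174, 180, 181, 177, 176, 177, 179, 173, 179, 177, 178, 177, 179, 177, 179, 177, 175, 178, 175, 178, 177, 176, 176, 177, 180, 176, 179, 175, 180, 177, 173, 177, 175, 177, 175, 179, 173, 175, 179, 154, 152, 167, 168, 173, 135, 97, 90, 73, 51, 47, 49, 52, 46, 48, 41, 35, 38, 42, 37]
258 [154, 157, 156, 155, 158, 134, 110, 100, 99, 101, 100, 122, 124, 97, 60, 44, 48, 48, 86, 102, 98, 155, 181, 175, 181, 178, 181, 175, 177, 172, 177, 177, 177, 176, 178, 181, 183, 179, 176, 177, 175, 175, 176, 179, 181, 176, 177, 177, 180, 178, 179, 178, 176, 178, 176, 179, 176, 180, 177, 178, 177, 179, 178, 178, 162, 160, 135, 102, 97, 106, 102, 102, 91, 66, 48, 47, 47, 51, 50, 44, 45, 36, 41, 40]
266 [151, 151, 152, 154, 152, 155, 135, 108, 101, 105, 106, 104, 101, 94, 79, 51, 41, 47, 39, 83, 107, 102, 101, 107, 100, 99, 106, 104, 104, 100, 102, 108, 103, 103, 101, 102, 100, 99, 104, 102, 101, 102, 104, 104, 105, 103, 102, 98, 102, 102, 105, 104, 104, 99, 105, 102, 102, 104, 102, 99, 101, 102, 105, 102, 101, 95, 95, 104, 102, 104, 103, 103, 98, 81, 56, 51, 51, 49, 51, 40, 43, 34, 37, 37]
80 275 360 in tool [ 81.1  -11.59 -31.79] [ 81.08  12.59 -31.81]
150 277 358 in tool [ 61.49 -11.59 -31.79] [ 61.47  12.57 -31.81]
220 279 356 in tool [ 39.88 -11.58 -31.79] [ 39.86  12.55 -31.81]
260 265 355 in tool [ 26.52 -16.47 -31.79] [ 26.49  12.59 -31.81]
146 266 [418.8  68.   75. ]
215 266 [459.5  66.4  75. ]
156.5 250 [429.2  79.7  81. ]
205.5 250 [456.9  78.6  81. ]
180.5 262 [439.5  69.7  75. ]
plate dir [79.55191396 -2.44885918] -0.030773440697171587
plate dir [61.53074948 -2.45238155] -0.039835111036126226
```

```bash
python3 - <<'E'
from h import *
print(ray('wrist',(177.1,252),81),ray('wrist',(177.9,266),81))
for y in(63,71,79):print(proj('wrist',(438,y,75)),proj('wrist',(438,y,81)))
for y,x in((437.8,79),):go([437.8,79,141.8],1.533)
o,R=tool();print(o['torque'],o['wrist_force'])
E
```

```text
[440.67086404  78.03164301  81.        ] [439.95180154  69.53851517  81.        ]
[179.53547362 272.66438651] [176.0990796 276.6692677]
[177.67491181 260.02167005] [174.15774807 263.7467137 ]
[175.77831378 247.1340836 ] [172.17785711 250.56748728]
shift cm [-0.29 -8.2   0.02] turn [-0.001  0.    -0.001]
[-0.071434   -0.07165211 -0.02369479] [ 1.08027702  0.68770904 -7.64699208]
```

```bash
python3 - <<'E'
from h import *
im=np.load('pics/w7.npy');g=cv2.cvtColor(im,cv2.COLOR_RGB2GRAY)
for r in(205,215):print(r,g[r,146:160].tolist(),g[r,256:275].tolist())
b=((g>150)*255).astype(np.uint8)
n,l,s,c=cv2.connectedComponentsWithStats(b[183:272,152:265])
for i in range(1,n):
    if 30<s[i][4]<300:
        p=c[i]+[152,183];print(s[i],p.round(1),ray('wrist',p,13).round(1))
for r in(182,205,215):print(ray('wrist',(153.5,r),10).round(1),ray('wrist',(265,r),10).round(1))
E
```

```text
205 [175, 178, 179, 174, 176, 172, 172, 176, 128, 65, 64, 59, 63, 65] [66, 70, 66, 63, 63, 60, 36, 42, 134, 173, 173, 173, 172, 140, 103, 102, 105, 107, 100]
215 [176, 171, 171, 170, 172, 171, 170, 171, 167, 141, 77, 56, 62, 63] [59, 63, 67, 65, 60, 58, 43, 25, 100, 161, 173, 173, 172, 176, 137, 98, 104, 101, 105]
[  4   7  13  13 134] [161.9 195.9] [409.4  97.8  13. ]
[ 90   7  13  13 131] [248.5 196. ] [471.6  95.2  13. ]
[  0  10   7  51 178] [153.7 225.6] [400.1  75.9  13. ]
[21 56 23  5 80] [183.8 241.5] [420.5  62.8  13. ]
[403.7 107.6  10. ] [483.8 104.4  10. ]
[401.   90.7  10. ] [482.5  87.5  10. ]
[399.9  83.2  10. ] [481.9  80.   10. ]
```

```bash
python3 - <<'E'
from h import *
T=[];F=[]
for i in range(24):
    manip.capture('side');o,R=tool();T.append(R.inv().apply(o['torque']));F.append(o['wrist_force'])
T=np.array(T);print("tool T mean",T.mean(0).round(4),"std",T.std(0).round(4),"F",np.mean(F,0).round(2),np.std(F,0).round(2),o['t'],o['position'])
E
```

```text
tool T mean [-0.0774 -0.0715 -0.0077] std [0.0286 0.0238 0.029 ] F [-0.13  0.06 -7.71] [0.56 0.54 0.44] 17.725 [520.06577076  78.71735306 142.21454003]
```

The torque bias changes with pose, so it can't be trusted as zero to better than about 10 mm. There is time left, so I'll go back to the clear bench spot, read an unloaded baseline there, and do a light-grip trial lift.

>>> {"fn": "servo_tool", "kwargs": {"commands": [[[0,0,0],[0,0,0.1]],[[0,0,0],[0,0,0.25]],[[0,0,0],[0,0,0.4]],[[0,0,0],[0,0,0.55]],[[0,0,0],[0,0,0.68]],[[0,0,0],[0,0,0.72]],[[0,0,0],[0,0,0.72]]]}}

```text
t: 18.6
position: [520.1, 78.7, 142.2]
tcp_rot: [-0.0, 0.918, 0.395, -0.0]
wrist_force: [0.0, -0.0, -7.9]
width: 24.6
gripper_force: 50.0
```

>>> {"fn": "servo_tool", "kwargs": {"commands": [[[1,-0.3,0],[0,0,0.05]],[[3.2,-0.8,0],[0,0,0.17]],[[6,-1.5,0],[0,0,0.32]],[[9,-2.3,0],[0,0,0.48]],[[12.3,-3.1,0],[0,0,0.65]],[[15.5,-3.9,0],[0,0,0.82]],[[17.6,-4.4,0],[0,0,0.93]],[[18.1,-4.5,0],[0,0,0.96]]]}}

```text
t: 19.6
position: [611.9, 242.2, 141.7]
tcp_rot: [-0.0, 0.997, -0.073, -0.0]
wrist_force: [-0.0, -0.8, -7.4]
width: 24.6
gripper_force: 50.0
```

>>> {"fn": "servo_tool", "kwargs": {"commands": [[[0,0,1],[0,0,0]],[[0,0,3],[0,0,0]],[[0,0,5.5],[0,0,0]],[[0,0,8],[0,0,0]],[[0,0,10.5],[0,0,0]],[[0,0,12],[0,0,0]],[[0,0,12.6],[0,0,0]],[[0,0,12.6],[0,0,0]]]}}

```text
t: 20.6
position: [611.9, 240.9, 16.1]
tcp_rot: [0.0, 0.997, -0.074, -0.0]
wrist_force: [0.2, 0.4, -6.8]
width: 24.2
gripper_force: 50.0
```

```bash
python3 t.py
```

```text
F [-0.09 -0.18 -7.67] T world [ 0.038  0.017 -0.006] pos [611.8 241.1  16.3] w 24.618686155505483 49.99792322516441 21.2
T tool [ 0.036 -0.022  0.006]
```

>>> {"fn": "servo_tool", "kwargs": {"commands": [[[0,0,0.3],[0,0,0]],[[0,0,0.5],[0,0,0]],[[0,0,0.7],[0,0,0]],[[0,0,0.8],[0,0,0]],[[0,0,0.8],[0,0,0]]]}}

```text
t: 21.82
position: [611.9, 241.1, 8.3]
tcp_rot: [-0.0, 0.997, -0.074, 0.0]
wrist_force: [0.6, 0.2, -7.9]
width: 24.9
gripper_force: 50.0
```

>>> {"fn": "servo_tool", "kwargs": {"commands": [[[0,0,0],[0,0,0]],[[0,0,0],[0,0,0]],[[0,0,0],[0,0,0]],[[0,0,0],[0,0,0]]], "hand": 0.55}}

```text
t: 22.32
position: [612.2, 241.2, 8.7]
tcp_rot: [-0.0, 0.997, -0.074, 0.0]
wrist_force: [-0.3, -0.5, -0.2]
width: 39.6
gripper_force: 0.0
```

```bash
python3 t.py
```

```text
F [-0.02  0.07  0.03] T world [ 0.017  0.012 -0.008] pos [611.8 241.1   8.2] w 39.25591543319014 0.0 22.925
T tool [ 0.015 -0.014  0.008]
```

The loaded reading repeats exactly, and the unloaded baseline here is nearly the same. The COM is therefore within about 1–2 mm of this grasp, roughly 61 mm from the line. I'll cross-check with a proper baseline at the first grasp point.

>>> {"fn": "servo_tool", "kwargs": {"commands": [[[-2,0,0],[0,0,0]],[[-4,0,-0.2],[0,0,0]],[[-6,0,-0.4],[0,0,0]],[[-6,0,-0.4],[0,0,0]],[[-6,0,-0.4],[0,0,0]]]}}

```text
t: 23.55
position: [553.5, 249.9, 12.5]
tcp_rot: [-0.0, 0.997, -0.074, 0.001]
wrist_force: [1.1, 0.0, 0.6]
width: 40.1
gripper_force: 0.0
```

```bash
python3 t.py
```

```text
F [ 0.06 -0.3   0.05] T world [0.018 0.01  0.006] pos [552.5 249.9  12.2] w 39.64695168111474 0.0 24.15
T tool [ 0.016 -0.012 -0.006]
```

The two grasps now agree on 61 mm, but the loaded torque beside the saddle doesn't fit. I'll measure the unloaded baseline at that pose to settle it.

>>> {"fn": "servo_tool", "kwargs": {"commands": [[[0,0,-3],[0,0,0]],[[0,0,-8],[0,0,0]],[[0,0,-13],[0,0,0]],[[0,4,-13],[0,0,-0.18]],[[-0.3,8,-13],[0,0,-0.36]],[[-0.5,12,-13],[0,0,-0.54]],[[-0.7,16,-13],[0,0,-0.72]],[[-0.7,17.4,-13],[0,0,-0.9]]]}}

```text
t: 25.15
position: [519.6, 77.0, 142.3]
tcp_rot: [0.0, 0.929, 0.369, -0.0]
wrist_force: [0.2, 0.6, -0.1]
width: 39.9
gripper_force: 0.0
```

>>> {"fn": "servo_tool", "kwargs": {"commands": [[[0,0,0],[0,0,-0.18]],[[0,0,0],[0,0,-0.36]],[[0,0,0],[0,0,-0.54]],[[0,0,0],[0,0,-0.7]],[[0,0,0],[0,0,-0.78]],[[0,0,0],[0,0,-0.78]],[[0,0,0],[0,0,-0.78]]]}}

```text
t: 26.02
position: [520.0, 78.8, 142.3]
tcp_rot: [0.0, 0.721, 0.693, 0.0]
wrist_force: [0.4, -0.6, 0.7]
width: 39.8
gripper_force: 0.0
```

```bash
python3 t.py
```

```text
F [ 0.16  0.09 -0.05] T world [-0.034 -0.086 -0.009] pos [520.1  78.8 142.2] w 39.74864184742471 0.0 26.625
T tool [-0.087 -0.03   0.009]
```

The baseline here is offset, and net of it the COM is +5 mm from the second grasp. The bench result was +1 mm. I'll regrasp at +63 mm and place with the TCP over the seat.

>>> {"fn": "servo_tool", "kwargs": {"commands": [[[4,2.2,0],[0,0,0.18]],[[8,4.4,0],[0,0,0.36]],[[12,6.6,0],[0,0,0.54]],[[15,8,0],[0,0,0.72]],[[16.5,8.8,0],[0,0,0.9]],[[16.5,8.8,0],[0,0,1.08]],[[16.5,8.8,0],[0,0,1.26]],[[16.5,8.8,0],[0,0,1.4]]]}}

```text
t: 27.62
position: [614.1, 240.5, 141.9]
tcp_rot: [0.0, 0.998, 0.064, -0.0]
wrist_force: [0.3, -0.0, -0.9]
width: 39.9
gripper_force: 0.0
```

>>> {"fn": "servo_tool", "kwargs": {"commands": [[[0,0,0],[0,0,0.16]],[[0,0,0],[0,0,0.28]],[[0,0,0],[0,0,0.28]],[[0,0,0],[0,0,0.28]],[[0,0,0],[0,0,0.28]]]}}

```text
t: 28.25
position: [614.2, 240.4, 142.2]
tcp_rot: [-0.0, 0.997, -0.073, -0.0]
wrist_force: [0.5, 0.5, -0.5]
width: 39.7
gripper_force: 0.0
```

```bash
python3 -c "
from h import *
go([614.7,240.5,8.2],-.147)"
```

```text
shift cm [ 0.04 -0.02 13.4 ] turn [0.    0.    0.001]
```

>>> {"fn": "servo_tool", "kwargs": {"commands": [[[0,0,4],[0,0,0]],[[0,0,8],[0,0,0]],[[0,0,11],[0,0,0]],[[0,0,12.7],[0,0,0]],[[0,0,13.4],[0,0,0]],[[0,0,13.4],[0,0,0]]]}}

```text
t: 29.0
position: [614.7, 240.5, 8.7]
tcp_rot: [-0.0, 0.997, -0.073, 0.0]
wrist_force: [0.6, -1.0, -0.3]
width: 39.3
gripper_force: 0.0
```

>>> {"fn": "servo_tool", "kwargs": {"commands": [[[0,0,0],[0,0,0]],[[0,0,0],[0,0,0]],[[0,0,0],[0,0,0]],[[0,0,0],[0,0,0]],[[0,0,0],[0,0,0]]], "hand": 1}}

```text
t: 29.62
position: [615.2, 240.6, 9.6]
tcp_rot: [-0.0, 0.997, -0.074, 0.001]
wrist_force: [-1.8, -0.5, 6.3]
width: 24.3
gripper_force: 50.0
```

>>> {"fn": "servo_tool", "kwargs": {"commands": [[[0,0,-0.4],[0,0,0]],[[0,0,-1.5],[0,0,0]],[[0,0,-3.5],[0,0,0]],[[0,0,-6],[0,0,0]],[[0,0,-9],[0,0,0]],[[0,0,-11.5],[0,0,0]],[[0,0,-13],[0,0,0]],[[0,0,-13.4],[0,0,0]]]}}

```text
t: 30.62
position: [614.8, 240.5, 143.8]
tcp_rot: [-0.0, 0.997, -0.074, 0.001]
wrist_force: [0.3, -0.0, -7.3]
width: 24.5
gripper_force: 50.0
```

>>> {"fn": "servo_tool", "kwargs": {"commands": [[[-0.4,1,0],[0,0,-0.05]],[[-1.2,3,0],[0,0,-0.16]],[[-2.2,5.6,0],[0,0,-0.29]],[[-3.2,8.4,0],[0,0,-0.43]],[[-4.3,11.2,0],[0,0,-0.57]],[[-5.4,14,0],[0,0,-0.71]],[[-6.5,16.4,0],[0,0,-0.84]],[[-7,17.3,0],[0,0,-0.96]]]}}

```text
t: 31.62
position: [518.0, 78.4, 141.2]
tcp_rot: [-0.0, 0.918, 0.397, -0.001]
wrist_force: [0.4, 0.7, -8.3]
width: 24.3
gripper_force: 50.0
```

>>> {"fn": "servo_tool", "kwargs": {"commands": [[[0,0,0],[0,0,-0.12]],[[0,0,0],[0,0,-0.25]],[[0,0,0],[0,0,-0.38]],[[0,0,0],[0,0,-0.51]],[[0,0,0],[0,0,-0.62]],[[0,0,0],[0,0,-0.69]],[[0,0,0],[0,0,-0.72]],[[0,0,0],[0,0,-0.72]]]}}

```text
t: 32.62
position: [519.2, 79.5, 141.8]
tcp_rot: [-0.0, 0.721, 0.693, -0.0]
wrist_force: [1.0, -0.6, -7.8]
width: 24.6
gripper_force: 50.0
```

```bash
python3 t.py; python3 -c "
from h import *
go([439.2,71,142.2],1.533)"
```

```text
F [ 0.24 -0.06 -7.53] T world [-0.048 -0.089 -0.008] pos [519.6  79.5 142.2] w 24.467665426639023 49.99907724559307 33.225
T tool [-0.091 -0.044  0.008]
shift cm [-1.15 -8.    0.  ] turn [-0.  0. -0.]
```

Net offset is now under 2 mm. Moving over the seat and descending.

>>> {"fn": "servo_tool", "kwargs": {"commands": [[[-0.2,-1,0],[0,0,0]],[[-0.5,-3,0],[0,0,0]],[[-0.9,-5.5,0],[0,0,0]],[[-1.2,-7.2,0],[0,0,0]],[[-1.3,-8,0],[0,0,0]],[[-1.3,-8,0],[0,0,0]],[[-1.3,-8,0],[0,0,0]],[[-1.3,-8,0],[0,0,0]]]}}

```text
t: 34.22
position: [439.7, 69.5, 142.3]
tcp_rot: [0.0, 0.72, 0.694, 0.0]
wrist_force: [0.0, 0.3, -8.1]
width: 24.7
gripper_force: 50.0
```

>>> {"fn": "servo_tool", "kwargs": {"commands": [[[0,0,0.5],[0,0,0]],[[0,0,1.5],[0,0,0]],[[0,0,2.8],[0,0,0]],[[0,0,3.8],[0,0,0]],[[0,0,4.4],[0,0,0]],[[0,0,4.6],[0,0,0]],[[0,0,4.7],[0,0,0]],[[0,0,4.7],[0,0,0]]]}}

```text
t: 35.22
position: [439.5, 69.5, 95.5]
tcp_rot: [0.0, 0.72, 0.694, 0.0]
wrist_force: [-0.8, 0.1, -8.6]
width: 24.8
gripper_force: 50.0
```

```bash
sed -i 's/range(12)/range(4)/' t.py; python3 t.py; python3 - <<'E'
from h import *
im=manip.capture('wrist');cv2.imwrite('pics/w8.png',im[:,:,::-1])
a=np.load('pics/side_t.npy')
cv2.imwrite('pics/c8.png',np.hstack([cv2.resize(a[200:340,330:480],(400,373)),cv2.resize(im[200:400,200:440],(400,373))])[:,:,::-1])
E
```

```text
F [-0.    0.25 -7.51] T world [-0.04  -0.081  0.005] pos [439.4  69.5  95.5] w 24.723366012844533 49.9989640340209 35.425
T tool [-0.083 -0.036 -0.006]
```

View pics/c8.png

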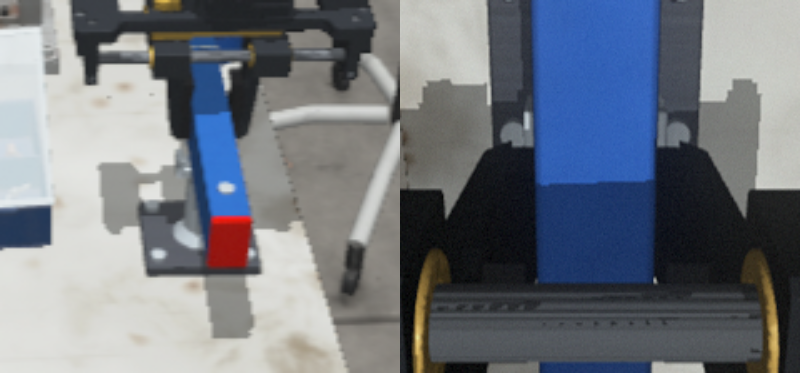

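In the wrist crop the plate edges are at 491 and 699 and the lever spans 537–656. The left lip shows slightly more than the right, so the lever should move about 0.5 mm to -x. I'll creep down.

>>> {"fn": "servo_tool", "kwargs": {"commands": [[[0,-0.05,0.2],[0,0,0]],[[0,-0.05,0.4],[0,0,0]],[[0,-0.05,0.55],[0,0,0]],[[0,-0.05,0.7],[0,0,0]],[[0,-0.05,0.8],[0,0,0]],[[0,-0.05,0.85],[0,0,0]],[[0,-0.05,0.85],[0,0,0]]]}}

```text
t: 36.35
position: [438.7, 69.6, 86.7]
tcp_rot: [-0.0, 0.72, 0.694, -0.0]
wrist_force: [-0.4, -0.4, -7.6]
width: 24.4
gripper_force: 50.0
```

```bash
python3 t.py
```

```text
F [-0.18  0.17 -7.32] T world [-0.028 -0.048 -0.016] pos [438.7  69.6  86.8] w 24.11300907424946 49.99900180846453 36.55
T tool [-0.049 -0.026  0.016]
```

It's inside the lips with no contact yet. Continuing in fine steps.

>>> {"fn": "servo_tool", "kwargs": {"commands": [[[0,0,0.05],[0,0,0]],[[0,0,0.1],[0,0,0]],[[0,0,0.15],[0,0,0]],[[0,0,0.2],[0,0,0]],[[0,0,0.2],[0,0,0]],[[0,0,0.2],[0,0,0]]]}}

```text
t: 37.3
position: [438.7, 69.5, 84.7]
tcp_rot: [-0.0, 0.72, 0.694, 0.0]
wrist_force: [-0.2, 0.1, -8.4]
width: 24.7
gripper_force: 50.0
```

```bash
python3 t.py
```

```text
F [-0.12  0.   -7.97] T world [-0.048 -0.112  0.005] pos [438.7  69.5  84.7] w 24.410346306858774 49.998966716229916 37.5
T tool [-0.114 -0.043 -0.005]
```

>>> {"fn": "servo_tool", "kwargs": {"commands": [[[0,0,0.03],[0,0,0]],[[0,0,0.06],[0,0,0]],[[0,0,0.09],[0,0,0]],[[0,0,0.12],[0,0,0]],[[0,0,0.12],[0,0,0]]]}}

```text
t: 38.12
position: [438.8, 69.5, 84.5]
tcp_rot: [0.0, 0.72, 0.694, -0.0]
wrist_force: [-7.2, 0.5, 7.9]
width: 24.8
gripper_force: 50.0
```

```bash
python3 t.py
```

```text
F [-6.47 -0.28  7.88] T world [-3.00e-02  1.08e+00  1.00e-03] pos [438.8  69.5  84.5] w 24.322890721363482 50.0031279399991 38.325
T tool [ 1.078 -0.07  -0.002]
```

Seated. I'll relieve the push slightly, then loosen the grip in stages while watching for tilt.

>>> {"fn": "servo_tool", "kwargs": {"commands": [[[0,0,-0.05],[0,0,0]],[[0,0,-0.06],[0,0,0]],[[0,0,-0.06],[0,0,0]]], "squeeze": 50}}

```text
t: 38.7
position: [438.8, 69.5, 84.5]
tcp_rot: [0.0, 0.72, 0.694, -0.0]
wrist_force: [-5.8, 0.1, 6.0]
width: 24.7
gripper_force: 50.0
```

>>> {"fn": "servo_tool", "kwargs": {"commands": [[[0,0,0],[0,0,0]],[[0,0,0],[0,0,0]],[[0,0,0],[0,0,0]]], "squeeze": 5}}

```text
t: 39.08
position: [438.8, 69.5, 84.5]
tcp_rot: [0.0, 0.72, 0.694, -0.0]
wrist_force: [-5.1, -0.7, 6.0]
width: 25.1
gripper_force: 5.0
```

```bash
python3 t.py
```

```text
F [-5.36 -0.52  5.76] T world [-0.085  0.86  -0.   ] pos [438.8  69.5  84.5] w 24.940251737430092 5.003228860077797 39.275
T tool [ 0.856 -0.117  0.   ]
```

>>> {"fn": "servo_tool", "kwargs": {"commands": [[[0,0,-0.05],[0,0,0]],[[0,0,-0.05],[0,0,0]],[[0,0,-0.05],[0,0,0]]]}}

```text
t: 39.65
position: [438.7, 69.5, 84.5]
tcp_rot: [0.0, 0.72, 0.694, 0.0]
wrist_force: [-2.5, 0.2, -1.5]
width: 25.1
gripper_force: 5.0
```

>>> {"fn": "servo_tool", "kwargs": {"commands": [[[0,0,-0.05],[0,0,0]]], "hand": 0.68}}

```text
t: 39.78
position: [439.6, 69.5, 85.4]
tcp_rot: [0.001, 0.72, 0.693, 0.001]
wrist_force: [0.0, 0.1, 0.3]
width: 28.1
gripper_force: 0.0
```

```bash
cat > e.py <<'E'
from h import *
im=manip.capture('side');o,R=tool();print(o['t'],o['width'],o['wrist_force'].round(1),o['position'].round(1))
h=cv2.cvtColor(im,cv2.COLOR_RGB2HSV);red=((h[...,0]<8)|(h[...,0]>172))&(h[...,1]>150)
c=big(red,(380,260,450,320));x,y,w,hh=cv2.boundingRect(c);M=cv2.moments(c);print("red face centre",M['m10']/M['m00'],M['m01']/M['m00'],(x,y,w,hh))
for a in(-.1,-.05,0,.05,.1):
    print(a,proj('side',(438.7+117*.038,69.5+117,95+117*a)).round(1))
E
python3 e.py
```

```text
39.825 27.926496415095034 [-0.  -0.  -0.5] [439.7  69.5  85.6]
red face centre 415.41902834008096 294.97975708502025 (408, 286, 16, 19)
-0.1 [415. 301.]
-0.05 [415.2 298.5]
0 [415.5 295.9]
0.05 [415.8 293.3]
0.1 [416.1 290.7]
```

>>> {"fn": "servo_tool", "kwargs": {"commands": [[[0,0,0],[0,0,0]],[[0,0,0],[0,0,0]],[[0,0,0],[0,0,0]],[[0,0,0],[0,0,0]]]}}

```text
t: 40.33
position: [438.7, 69.6, 85.1]
tcp_rot: [0.0, 0.72, 0.694, 0.0]
wrist_force: [-0.4, -0.7, 0.4]
width: 28.4
gripper_force: 0.0
```

```bash
python3 e.py
```

```text
40.375 28.31962846302989 [ 0.8 -0.4  0.3] [438.7  69.6  85.1]
red face centre 415.4074074074074 294.9542087542087 (408, 286, 16, 19)
-0.1 [415. 301.]
-0.05 [415.2 298.5]
0 [415.5 295.9]
0.05 [415.8 293.3]
0.1 [416.1 290.7]
```

The lever is free of the fingers (0 N) and isn't moving. Opening wide and backing off upward.

>>> {"fn": "servo_tool", "kwargs": {"commands": [[[0,0,0],[0,0,0]],[[0,0,0],[0,0,0]],[[0,0,0],[0,0,0]],[[0,0,0],[0,0,0]]], "hand": 0.45}}

```text
t: 40.88
position: [438.7, 69.6, 85.1]
tcp_rot: [-0.0, 0.72, 0.694, 0.0]
wrist_force: [-0.3, 0.3, 0.8]
width: 48.4
gripper_force: 0.0
```

>>> {"fn": "servo_tool", "kwargs": {"commands": [[[0,0,-0.5],[0,0,0]],[[0,0,-1.5],[0,0,0]],[[0,0,-3],[0,0,0]],[[0,0,-5],[0,0,0]],[[0,0,-8],[0,0,0]],[[0,0,-11],[0,0,0]],[[0,0,-12],[0,0,0]],[[0,0,-12],[0,0,0]]]}}

```text
t: 41.88
position: [439.1, 69.5, 205.8]
tcp_rot: [0.001, 0.72, 0.694, 0.001]
wrist_force: [0.2, 0.1, -0.3]
width: 48.6
gripper_force: 0.0
```

```bash
python3 e.py; python3 e.py
```

```text
41.925 48.682050266962165 [-0.8  0.5 -0.1] [438.4  69.6 204.8]
red face centre 415.4074074074074 294.9542087542087 (408, 286, 16, 19)
-0.1 [415. 301.]
-0.05 [415.2 298.5]
0 [415.5 295.9]
0.05 [415.8 293.3]
0.1 [416.1 290.7]
41.975 48.608757644065754 [-0.1 -0.3  0.4] [438.   69.6 204.2]
red face centre 415.4074074074074 294.9542087542087 (408, 286, 16, 19)
-0.1 [415. 301.]
-0.05 [415.2 298.5]
0 [415.5 295.9]
0.05 [415.8 293.3]
0.1 [416.1 290.7]
```

The red end hasn't moved and the lever balances by itself, so I'm handing in.

```bash
python3 -c "
from cell import manip
print(manip.sign_off())"
```

```text
the job is handed in; nothing more can be done
None
```

The lever rests level and still on the saddle by itself, supported about 63 mm toward the red end from the white line; the gripper is clear, and I handed the job in at about 42 s, with no verdict returned.

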